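Unhook the soldering carrier from its spring dock and set it on the slab

TASK

Take the soldering carrier out of its spring dock: ease it back against the springy brass pad until its toe is out from under the hooked front lip, but without pushing the pad to its end, then tip the front up over the lip and draw it out without forcing the lip or the rear canopy. Set it down flat in the middle of the white soldering slab and let go of it there, never in mid-air. Leave the tin, screwdriver, bottle and hammer where they are.

Things in the scene. Friction and masses are not known exactly. Their poses are not given: they have to be found in the camera images.
- carrier: Loose dark steel plate 120 (x) x 90 (y) x 6 mm, 0.34 to 0.59 kg, with two pale tiles (tops 18 mm above the underside), an upright handle plate between them, a toe in front (+x), a tongue behind. Origin: centre of the underside; z up. It starts level in the fixed dock and square to it, underside 4 mm above the bench; side guides 12 mm high stand 4.5 mm off its sides.
- handle (a point): Grip point on the carrier's upright steel handle plate: 10 mm ahead (+x) of the carrier's origin, 46 mm above its underside. The plate is 10 mm thick (carrier's y), 50 mm long (x), and rises from 6 to 64 mm above the underside. Axes as the carrier's.
- toe (a point): Middle of the toe's end, 84 mm ahead of the carrier's origin, 3 mm above its underside; toe 40 mm wide, 6 thick. At the start it is 6 to 22 mm (unmeasured, differs each time) under the dock's hooked lip: a steel strip 80 mm wide, 30 mm long, underside 4 mm above the toe's top, top 30 mm above the bench. Once back and free of it, tip the front up 0.24 to 0.3 rad to clear the lip.
- tongue (a point): Rear bottom edge of the tongue, 78 mm behind the carrier's origin, level with its underside; tongue 60 mm wide, 6 thick. It lies under the dock's canopy (underside 9 mm above the tongue's top, top 24 mm above the bench), which covers its last 26 mm when the toe is just free: tip about this edge (over 0.32 rad strains the canopy), then 30 to 40 mm forward frees it; only then lift.
- pad (a joint): Dock's brass spring pad behind the tongue: how far it is pressed back (m), 0 untouched, 0.010 hard end; 1.2 N per mm. The tongue meets it 2.5 to 18.5 mm back from the start. The toe is free from 0.0035 (4 N); stop at 0.0045 to 0.007 (5.5 to 8.5 N) and hold while tipping; 0.0085 counts as its end. The carrier drags (1 to 6 N) unless raised 1 to 2 mm.
- lip (a joint): How far the dock's hooked lip is bent upward (m), 0 untouched; 5 N per mm. Beyond 0.003 (15 N) it counts as forced.
- canopy (a joint): How far the dock's rear canopy is bent up (m), 0 untouched; 5 N per mm. Beyond 0.003 (15 N) it counts as forced.
- slab: Fixed pale soldering slab 200 (x) x 140 (y) x 30 mm high on a thin steel sheet. Origin: centre of its underside at bench height; the top is at z = +30 mm.
- tin: Bystander: open brass tin, 72 mm wide, 35 mm high; origin under its centre.
- driver: Bystander: screwdriver, 160 mm long, lying between dock and slab; origin at the bench near its middle.
- bottle: Bystander: clear bottle, 54 mm wide, 130 mm high; origin under its centre.
- hammer: Bystander: hammer, 220 mm long, lying down; origin at the bench near its middle.
Things that resemble listed ones, but are neither listed nor needed, are in the scene too. What is shaped like the carrier but orange or pink is not meant.

How it is judged:
On the way, in this order (a step that is already met when the one before it is completed fails the run):
1. the carrier has been eased back until the pad is pressed at least 3 mm (value of joint pad above 0.003 m), for 0.1 s.
2. its front is tipped up over the lip: the toe more than 35 mm above the bench and the carrier tilted more than 0.12 rad (height (world z) of toe above 0.035 m and angle between carrier's own z axis and vertical above 0.12 rad), for 0.1 s.
At the end, for the whole second after the job is handed in: The carrier lies flat (within 0.06 rad) and upright on the slab's top, its origin within 35 mm of the slab's centre along each slab axis, turned any way round, at rest and released (x of carrier in the frame of slab between -0.035 and 0.035 m and y of carrier in the frame of slab between -0.035 and 0.035 m and z of carrier in the frame of slab between 0.026 and 0.034 m and angle between carrier's own z axis and vertical below 0.06 rad and linear speed of carrier below 0.02 m/s and angular speed of carrier below 0.1 rad/s); the robot touches nothing.
It fails at once if the spring pad is rammed to its end (pressed more than 8.5 mm) (value of joint pad above 0.0085 m).
It fails at once if the lip or the canopy is forced (bent more than 3 mm) (value of joint any of lip, canopy above 0.003 m).
It fails at once if the carrier is let go in mid-air, more than 12 mm above the slab's top (height (world z) of carrier above 0.042 m and contact force between carrier and anything else below 0.2 N).
It fails at once if a bystander is moved more than 30 mm (distance of any of tin, driver, bottle, hammer from where it was at the start of the episode above 0.03 m).
It also fails if it takes over 54 s, if anything falls off the work surface, if the arm or the gripper's body presses on something with over 40 N, if the wrist force passes 120 N, or if a joint passes its speed limit or range.

ROBOT

A 7-joint arm with a two-finger parallel gripper is mounted at the origin on the work surface. World frame = base frame: x ahead of the robot, y to its left, z up, the work surface at z = 0. Lengths are in m, angles in rad, forces in N, time in s.
With the tool pointing down it reaches from about 0.425 to 0.875 m from the base axis. Payload 4.7 kg.
Tool frame: the origin (TCP) lies midway between the tips of the shut fingers; the grasp point (between the pads) lies 19 mm behind it (ctrl.grip_depth is the distance from the TCP to the grasp point, in m); z points along the fingers, y is the direction in which the jaws open and shut (so a half turn about z gives the same grasp; the last joint's range is limited). The gripper opens to 87 mm and grips with 3 to 60 N. Pads are 19 mm wide; open, the fingers measure 117 mm over their backs; the gripper's body (75 mm by 190 mm) begins 51 mm behind the grasp point.
Start: joints at [1.27, 0.321, -0.07, 1.45, 0.023, 1.371, -0.057], TCP at [0.201, -0.618, 0.223] pointing down, gripper open.
Joint ranges: [-2.86, 2.86], [-0.3, 2.09], [-1.38, 1.24], [0.06, 2.45], [-1.56, 4.7], [0.09, 2.05], [-2.69, 2.69]. Speed limits (rad/s): [2.57, 2.57, 3.14, 3.14, 3.14, 3.14, 3.14].

INTERFACE

Orientations are given as a rotation vector (axis times angle).
In Python, from bench import ctrl gives the robot as it stands. The module is installed in compiled form; this text tells all that it offers.
- The arm moves only by the shell command python3 -m inch 'ROWS' [FORCE]. ROWS is JSON, a list of rows, each a list of 5 numbers: the opening, from -1 (shut) to 1 (fully open), so that 0 is half open, then the shift along the tool's x, y, z in mm, then the turn about the tool's z in rad. In form: [[fingers, tx, ty, tz, twist], ...]. A call has 1 to 5 rows; each row shifts and turns the pose as measured when the row begins, along the tool's axes as they then stand; what a row does not reach is not made up. A row lasts 1/8 s, in which the tool goes at most 62.5 mm and 10.7 degrees, less where a joint would pass 70% of its speed; a pose out of reach is approached as far as the arm can. A call is refused whole if a number of a shift passes 62.5 or a number of a turn 0.188, either way. A call with a gripper value outside its range is refused whole. The fingers move at their own pace and stop on an object; FORCE is the grip in N (left out, the last holds). Time passes only in rows, so rows that do not move let the fingers close. It gives the time, the measured TCP pose, the force and the opening at its end, in the units of the state.
- ctrl.get_state(): the state, without advancing time (a new reading comes with each control period).
- ctrl.get_image(name): name is "side" or "top"; returns a dict with "color" (400x640x3 uint8, red, green, blue), "range_z" (400x640 float32, m along the optical axis (not along the pixel's ray), 0 where there is no reading), "K" (3x3 intrinsics, pixels), "R" (3x3) and "t" (3): a world point X has camera coordinates R X + t. Camera axes: x right, y down, z forward; pixel columns grow to the right and rows downward; lengths in m; the calibration is good to about 2 mm. A picture is of the moment at which its call begins.
- ctrl.close_job(): hands the job in, once; it reports no verdict.
The state is a dict: "time": time; "joint_positions": joint angles; "qd": joint speeds; "joint_torque": joint torques, N m; "position": TCP position; "tool_rot": TCP orientation; "ft_force": force on the tool from outside, world axes, zero at the start; "torque": the same for the moment, N m; "grip_width": opening from 0.0 (shut) to 1.0 (fully open).
Only numpy, scipy, OpenCV 4.12 (cv2) and the standard library are available. Lean on these libraries where they do the work, as an engineer would, in place of code of your own. Each camera call takes 0.05 s, during which the arm holds its last target. There are 200 camera calls.

## Working session

There is one attempt and no reset: what is moved stays moved. The work goes in short steps, Python scripts to look and compute and a shell command to move; the robot and the scene stay as the last step left them, time stands still between calls to the robot, and variables do not carry over. Pictures are saved under pics/ and viewed, about 8 in all and at most 12, crops included, and the job is handed in when it is done.

```bash
mkdir -p pics; cat > h.py <<'E'
from bench import ctrl
import cv2,numpy as np
def cap(n,save=None):
    d=ctrl.get_image(n)
    if save: cv2.imwrite('pics/'+save,cv2.cvtColor(d['color'],cv2.COLOR_RGB2BGR))
    return d
def cloud(d):
    z=d['range_z'];v,u=np.indices(z.shape);K=d['K']
    c=np.stack([(u-K[0,2])/K[0,0]*z,(v-K[1,2])/K[1,1]*z,z],-1)
    P=(c-d['t'])@d['R'];P[z==0]=np.nan
    return P
E
python3 - <<'E'
from h import *
s=ctrl.get_state();print(s)
for n in('side','top'):
    d=cap(n,n+'0.png');np.savez('/tmp/'+n+'0.npz',**d);print(n,d['K'].tolist(),d['R'].round(3).tolist(),d['t'])
E
```

```text
{'time': 0.0, 'joint_positions': array([ 1.27010153,  0.32180947, -0.07009029,  1.45165636,  0.02256266,
        1.370787  , -0.05690073]), 'qd': array([-0.00120815,  0.00103797, -0.0006215 , -0.00088622,  0.00011676,
        0.00023806,  0.00042852]), 'joint_torque': array([ 3.37410893e-04, -4.91288531e+01, -4.03884351e-01, -3.12524879e+01,
       -6.39935397e-02,  4.38676192e-02,  1.80741063e-04]), 'position': array([ 0.20105466, -0.61755291,  0.22147968]), 'tool_rot': array([-3.10093374e+00, -4.92193093e-01,  5.52169494e-04]), 'ft_force': array([-0.19394421, -0.41923891,  0.24421738]), 'torque': array([-0.04229612,  0.02181163, -0.00479361]), 'grip_width': 1.0029542618586864}
side [[463.6837426056663, 0.0, 315.1290242104325], [0.0, 463.6837426056663, 201.17963464503737], [0.0, 0.0, 1.0]] [[-1.0, -0.005, -0.02], [0.014, 0.513, -0.858], [0.015, -0.859, -0.513]] [0.52126843 0.05636684 1.52636082]
top [[368.0139986866421, 0.0, 319.2324119955271], [0.0, 368.0139986866421, 194.8893660339221], [0.0, 0.0, 1.0]] [[-0.03, -0.999, -0.024], [-0.99, 0.033, -0.135], [0.136, 0.02, -0.99]] [0.03643177 0.52323068 0.96565996]
```

View pics/top0.png

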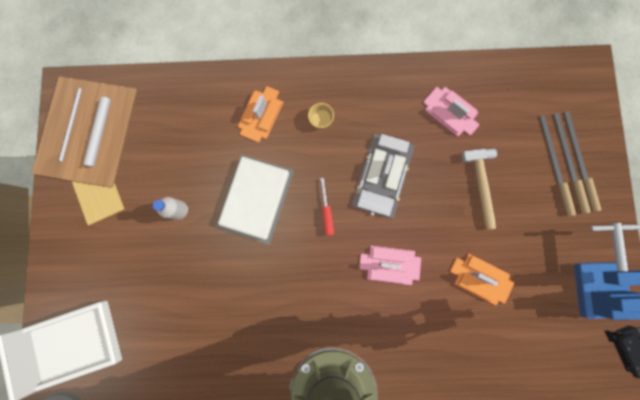

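View pics/side0.png

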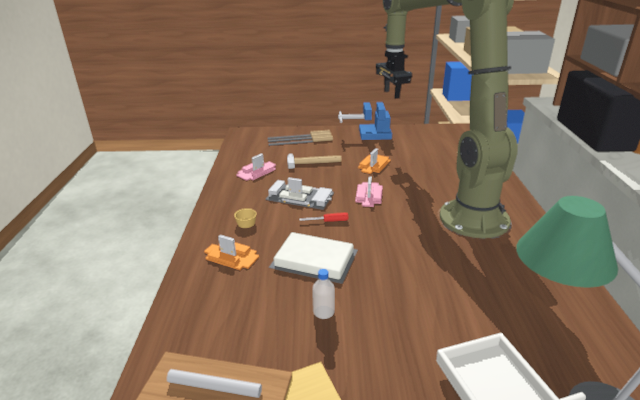

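Top picture: the carrier candidates are orange (261,113) and (482,279), pink (452,110) and (391,265), and the dark steel one in the dock (385,175). I choose the dark one. The slab is at (255,198), not the white tray (60,345). The driver is at (327,207), tin (320,115), bottle (172,208) and hammer (482,188). In the side picture the dock is at (300,192). Next is a close crop and a height map.

```bash
python3 - <<'E'
from h import *
T=dict(np.load('/tmp/top0.npz'));S=dict(np.load('/tmp/side0.npz'))
a=cv2.resize(T['color'][125:225,345:425],None,fx=5,fy=5,interpolation=2)
b=cv2.resize(S['color'][165:215,260:340],None,fx=5,fy=5,interpolation=2)
b=cv2.copyMakeBorder(b,0,250,0,0,0)
cv2.imwrite('pics/crop.png',np.hstack([a,b])[:,:,::-1])
P=cloud(T)
np.set_printoptions(linewidth=250)
print((P[128:222:3,350:420:3,2]*1000).round())
for n,(r,c) in dict(dock=(175,385),slab=(198,255),lipA=(143,394),lipB=(203,377)).items(): print(n,P[r,c].round(4))
m=(P[...,2]>.022)&(P[...,2]<.04); m[:150]=0;m[245:]=0;m[:,:210]=0;m[:,300:]=0
r=cv2.minAreaRect((P[m][:,:2]*1000).astype(np.float32));print('slab',r,P[m].mean(0))
E
```

```text
[[-6. -0.  1. -2.  3. -1. -4. nan -1. -2. -2. -2. -0. -1. -2.  1. -1. -1. -3. -2. -0. -3. -2. -2.]
 [-2.  0.  3. -2. -4.  3. -1.  0.  1. -3. -3. -1. -1. -0. -1. -2.  1.  0. -5. -1. -2. -0. -2. -7.]
 [-6. -1. -1.  2.  1. -1.  3. -6.  6.  6. -0. 26. -4.  0. -5. -1. -0.  3.  1. -3. -4.  0. -1. -2.]
 [-1. -3. -0. -3. -1. -2. -3. -2. -2.  1.  5. 30. 27. 28. 29. -1.  0.  2. -2. -1. -2.  3. -2. -3.]
 [ 2. -4. -0. -1. -1. -3.  1. -2.  2.  2. 27. 32. 26. 28. 31. 30. 32. 30. -1. -0. -4. -0. -2. -2.]
 [ 0. -1.  1. -3.  3.  0. -1. -0.  0.  1. 26. 28. 27. 30. 29. 27. 27. 26. 27. 27.  4. -5. -2. -2.]
 [ 3. -4.  1. -2. -2. -4.  1.  2.  4. -1.  4. 16. 27. 26. 28. 29. 28. 28. 31. 31.  2.  0. -5. -3.]
 [-2. -3. -3.  1.  1. -1. -2.  4.  2. 15.  9.  2. 10.  7. 13. 19. 27. 32. 30. 26.  2.  2. -1. -1.]
 [-0. -1. -3. -0. -2. -4. -3.  3.  8. 19. 20. 21.  8.  5.  8. 11.  4.  1. 17.  3.  3. -0. -3.  0.]
 [-0. -3. -2.  0. -1. -0.  4.  6. 20. 21. 22. 21. 14.  9.  7. 19.  7. 12. -1.  2. -3. -2.  0. -1.]
 [-2. -4. -1.  4. -3. -1.  1.  4. 22. 19. 23. 19.  9. 68. 63. 24. 19. 22. 17.  6. -0.  0.  0. -2.]
 [-3. -1. -
[... 1629 characters left out ...]
.  4.  1. -3.  0. -1. -3.  0. -2. -2. -4.]
 [-2. -3. -5. -2.  2. -1. -3.  7.  2.  2. 20. 24. 22. 20.  4. -3. -0. -1. -4. -2. -2. -2. -3.  1.]
 [-1. -3. -3. -3. -2. -3.  1. -0. -0. -0. -0. -3.  1. 16.  4. -3. -3. -2. -1.  0. -5. -5. -0.  0.]
 [-1. -2. -3. -1. -1. -3. -2. -1. -2. -2. -4. -4. -0. -2. -0.  0. -5. -3. -0. -2. -0. -1.  0.  1.]
 [-2. -2.  0. -0. -3. -2. -1. -2. -2.  0. -0. -3.  4. -1. -3. -2. -2. -1. -4. -3.  2. -2. -0. -2.]]
dock [ 0.5735 -0.1615  0.0333]
slab [0.5222 0.1969 0.0298]
lipA [ 0.6647 -0.1926  0.0258]
lipB [ 0.4981 -0.1369  0.0249]
slab ((526.4921264648438, 202.58770751953125), (139.85595703125, 199.88705444335938), 70.58100891113281) [0.52466952 0.20191589 0.02828202]
```

View pics/crop.png

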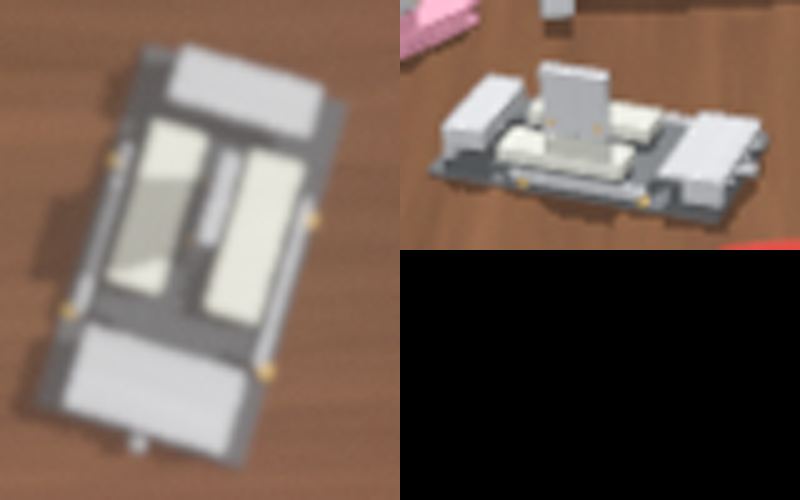

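The crop shows the dark carrier in the dock. The lip block is at the far end (upper, crop (245,90)), the larger canopy with the pad rod is at the near end (155,390), and the handle plate is at (218,200), nearer the lip. So carrier +x points away from the robot.

```bash
python3 - <<'E'
from h import *
from scipy.spatial.transform import Rotation as Ro
for n,(a,b,c,d) in dict(top=(125,225,345,425),side=(165,215,260,340)).items():
    P=cloud(dict(np.load(f'/tmp/{n}0.npz')))[a:b,c:d].reshape(-1,3)
    m=(P[:,2]>.05)&(P[:,2]<.08);print(n,'handle',P[m].mean(0),np.median(P[m],0),m.sum(), cv2.minAreaRect((P[m][:,:2]*1000).astype(np.float32)))
    for lo,hi,f in((.02,.036,'lip'),(.016,.030,'can')):
        m=(P[:,2]>lo)&(P[:,2]<hi)&((P[:,0]>.635) if f=='lip' else (P[:,0]<.525))
        if m.sum()>20: print(f,P[m].mean(0),cv2.minAreaRect((P[m][:,:2]*1000).astype(np.float32)))
s=ctrl.get_state();print(Ro.from_rotvec(s['tool_rot']).as_matrix().round(4))
E
```

```text
top handle [ 0.59581917 -0.16682424  0.06480655] [ 0.5962314  -0.1664488   0.06593971] 82 ((596.8753051757812, -167.67384338378906), (9.943338394165039, 50.57786178588867), 70.68624114990234)
lip [ 0.66232652 -0.188295    0.02751288] ((651.3172607421875, -185.34152221679688), (82.77605438232422, 61.38241195678711), 70.32086944580078)
can [ 0.49915266 -0.1355401   0.02235984] ((500.0350341796875, -133.84747314453125), (90.25264739990234, 48.11304473876953), 71.08004760742188)
side handle [ 0.59357165 -0.1637366   0.06051978] [ 0.59271451 -0.16331831  0.06024977] 75 ((593.3033447265625, -166.8379364013672), (21.1120548248291, 53.220664978027344), 67.926513671875)
lip [ 0.66383782 -0.19541997  0.02667684] ((680.142578125, -259.1315612792969), (66.67149353027344, 259.16064453125), 15.38137149810791)
can [ 0.49385436 -0.12177569  0.02266899] ((486.48175048828125, -86.4710464477539), (69.16736602783203, 188.99790954589844), 6.848596572875977)
[[ 9.508e-01  3.097e-01 -6.000e-04]
 [ 3.097e-01 -9.508e-01  1.600e-03]
 [-1.000e-04 -1.700e-03 -1.000e+00]]
```

```bash
python3 -m inch '[[1,52,-31,0,0],[1,52,-31,0,0],[1,52,-31,0,0],[1,52,-31,0,0],[1,52,-31,0,0]]' 20; python3 -m inch '[[1,35,-21,0,0.16],[1,0,0,0,0.16],[1,0,0,0,0.16],[1,0,0,0,0.16],[1,0,0,0,0]]'
```

```text
time: 0.72
position: [0.4002, -0.388, 0.2179]
tool_rot: [-3.102, -0.472, 0.007]
ft_force: [0.5, -0.8, -0.3]
grip_width: 1.001
time: 1.35
position: [0.4324, -0.348, 0.2159]
tool_rot: [-3.089, 0.535, 0.012]
ft_force: [-0.7, 0.0, 0.6]
grip_width: 0.999
```

```bash
cat >> h.py <<'E'
from scipy.spatial.transform import Rotation as Ro
H=-0.335
def go(target):
    s=ctrl.get_state();R=Ro.from_rotvec(s['tool_rot']).as_matrix()
    print('mm tool',(R.T@(np.array(target)-s['position'])*1000).round(1),'twist',round(np.arctan2(R[1,0],R[0,0])-H,3),'tilt z',R[:,2].round(4))
E
python3 -c "
from h import *
go([.5960,-.1670,.115])"
```

```text
mm tool [  94.  -225.   101.2] twist -0.008 tilt z [-0.0064  0.0075 -1.    ]
```

```bash
python3 -m inch '[[1,19,-46,10,0],[1,19,-46,10,0],[1,19,-46,15,0],[1,19,-46,20,0],[1,19,-46,20,0]]'; python3 -m inch '[[1,0,0,10,0],[1,0,0,0,0]]'
python3 - <<'E'
from h import *
go([.5960,-.1670,.115])
d=cap('side')
c=cv2.resize(d['color'][110:220,240:350],None,fx=5,fy=5,interpolation=2);cv2.imwrite('pics/s1.png',c[:,:,::-1])
d=cap('top');cv2.imwrite('pics/t1.png',cv2.resize(d['color'][120:230,330:440],None,fx=5,fy=5)[:,:,::-1])
E
```

```text
time: 1.98
position: [0.6002, -0.1652, 0.1399]
tool_rot: [-3.094, 0.531, 0.008]
ft_force: [-0.1, -0.2, 0.8]
grip_width: 0.997
time: 2.22
position: [0.6007, -0.1601, 0.1269]
tool_rot: [-3.094, 0.511, 0.014]
ft_force: [-0.5, -0.8, 1.0]
grip_width: 1.0
mm tool [-2.1  8.1 11.9] twist 0.008 tilt z [-0.0082  0.0071 -0.9999]
```

View pics/s1.png

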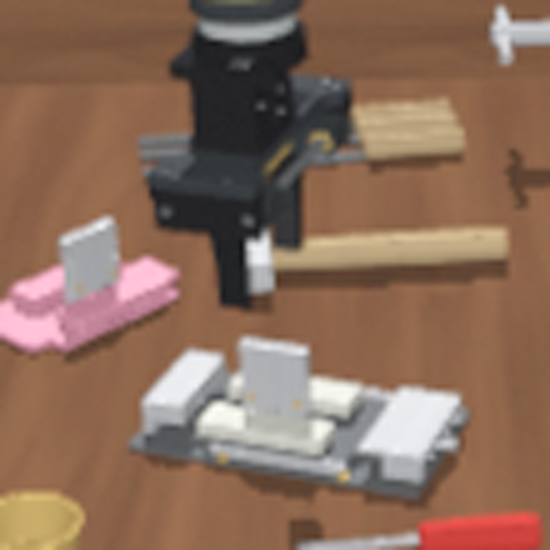

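The side picture shows the open gripper above the dock, with the fingers straddling the handle line (handle at (275,385), fingers at (240,270) and (290,220)). I'll correct the offset and go down.

```bash
python3 -m inch '[[0.2,-2,8,12,0],[0.2,0,0,20,0],[0.2,0,0,20,0],[0.2,0,0,20,0],[0.2,0,0,0,0]]'
python3 -c "
from h import *
go([.5960,-.1670,.031])"
```

```text
time: 2.95
position: [0.5932, -0.1731, 0.052]
tool_rot: [-3.094, 0.525, 0.011]
ft_force: [-0.5, 0.1, -0.0]
grip_width: 0.616
mm tool [ 0.8 -6.7 21. ] twist -0.001 tilt z [-0.0063  0.0042 -1.    ]
```

```bash
python3 -m inch '[[0,0,-6,11,0],[0,0,0,9,0],[0,0,0,0,0]]'
python3 -c "
from h import *
go([.5960,-.1670,.031])"
```

```text
time: 3.32
position: [0.5956, -0.1674, 0.0314]
tool_rot: [-3.094, 0.526, 0.008]
ft_force: [0.2, -0.3, 0.7]
grip_width: 0.507
mm tool [ 0.2 -0.5  0.4] twist -0.002 tilt z [-0.0048  0.0038 -1.    ]
```

```bash
python3 -m inch '[[-0.5,0,0,0,0],[-1,0,0,0,0],[-1,0,0,0,0],[-1,0,0,0,0],[-1,0,0,0,0]]' 15
python3 -c "
from h import *
go([.5960,-.1670,.031]);print(ctrl.get_state()['torque'])"
```

```text
time: 3.95
position: [0.5968, -0.1679, 0.0329]
tool_rot: [-3.095, 0.526, 0.004]
ft_force: [1.0, -0.5, -1.2]
grip_width: 0.114
mm tool [-1.  -0.5  1.9] twist -0.001 tilt z [-0.0022  0.0028 -1.    ]
[-0.01441902  0.00253787 -0.03664764]
```

```bash
python3 -m inch '[[-1,0,0,-1,0],[-1,0,0,0,0]]'
cat >> h.py <<'E'
def st():
    s=ctrl.get_state();R=Ro.from_rotvec(s['tool_rot']).as_matrix()
    p=s['position'];c,n=np.cos(H),np.sin(H);f=s['ft_force']
    print('t',round(s['time'],2),'along',round((p[0]*c+p[1]*n)*1e3,1),'lat',round((-p[0]*n+p[1]*c)*1e3,1),'z',round(p[2]*1e3,1),'F along',round(f[0]*c+f[1]*n,2),'lat',round(-f[0]*n+f[1]*c,2),'z',f[2].round(2),'tau',s['torque'].round(3),'g',round(s['grip_width'],3),'tz',R[:,2].round(3))
E
python3 -c "
from h import *
st()"
```

```text
time: 4.2
position: [0.5958, -0.1676, 0.0329]
tool_rot: [-3.095, 0.526, 0.007]
ft_force: [-0.9, 0.2, 0.1]
grip_width: 0.116
t 4.2 along 617.8 lat 37.6 z 32.9 F along -0.93 lat -0.07 z 0.1 tau [-0.011 -0.052  0.01 ] g 0.116 tz [-0.004  0.003 -1.   ]
```

```bash
for i in 1; do python3 -m inch '[[-1,0,0,-1.5,0],[-1,0,0,0,0]]' >/dev/null; done; python3 -c "
from h import *
st()"; python3 -m inch '[[-1,-2,0,0,0],[-1,0,0,0,0]]' >/dev/null; python3 -c "
from h import *
st()"; python3 -m inch '[[-1,-1,0,0,0],[-1,0,0,0,0]]' >/dev/null; python3 -c "
from h import *
st()"
```

```text
t 4.45 along 616.9 lat 37.5 z 33.6 F along 0.18 lat -0.97 z -4.3 tau [ 0.063 -0.016  0.023] g 0.111 tz [-0.006  0.004 -1.   ]
t 4.7 along 614.2 lat 37.5 z 33.2 F along -1.48 lat -0.45 z -2.54 tau [ 0.024  0.072 -0.054] g 0.117 tz [-0.007  0.004 -1.   ]
t 4.95 along 613.2 lat 37.5 z 33.2 F along 0.09 lat 0.69 z -4.37 tau [ 0.038 -0.003  0.037] g 0.113 tz [-0.007  0.004 -1.   ]
```

```bash
cat > st.py <<'E'
from h import *
st()
E
python3 -m inch '[[-1,-1.5,0,0,0],[-1,0,0,0,0]]' >/dev/null; python3 st.py; python3 -m inch '[[-1,-1.5,0,0,0],[-1,0,0,0,0]]' >/dev/null; python3 st.py
python3 -m inch '[[-1,0,0,0,0]]' >/dev/null; python3 st.py
```

```text
t 5.2 along 611.6 lat 37.5 z 33.2 F along 0.1 lat -0.15 z -4.3 tau [ 0.017 -0.024 -0.002] g 0.112 tz [-0.007  0.004 -1.   ]
t 5.45 along 609.9 lat 37.5 z 33.3 F along 0.06 lat -0.23 z -4.63 tau [ 0.072 -0.083 -0.021] g 0.115 tz [-0.007  0.004 -1.   ]
t 5.58 along 609.9 lat 37.5 z 33.2 F along -0.38 lat -0.72 z -4.65 tau [ 0.019 -0.06  -0.037] g 0.114 tz [-0.007  0.004 -1.   ]
```

```bash

python3 -m inch '[[-1,-1.5,0,0,0],[-1,0,0,0,0]]' >/dev/null; python3 st.py; python3 -m inch '[[-1,-1.5,0,0,0],[-1,0,0,0,0]]' >/dev/null; python3 st.py
```

```text
t 5.83 along 608.3 lat 37.5 z 33.2 F along 0.22 lat -0.49 z -3.53 tau [ 0.094 -0.035 -0.048] g 0.114 tz [-0.007  0.004 -1.   ]
t 6.08 along 606.6 lat 37.5 z 33.2 F along -0.02 lat -1.1 z -4.43 tau [ 0.001 -0.025 -0.011] g 0.116 tz [-0.007  0.004 -1.   ]
```

```bash

python3 -m inch '[[-1,-1.5,0,0,0],[-1,0,0,0,0]]' >/dev/null; python3 st.py; python3 -m inch '[[-1,-1.5,0,0,0],[-1,0,0,0,0]]' >/dev/null; python3 st.py
```

```text
t 6.33 along 605.2 lat 37.5 z 33.3 F along 0.26 lat 1.0 z -3.79 tau [-0.017 -0.047 -0.052] g 0.112 tz [-0.007  0.004 -1.   ]
t 6.58 along 604.5 lat 37.4 z 33.6 F along 1.38 lat 0.05 z -4.76 tau [-0.047 -0.35  -0.061] g 0.112 tz [-0.005  0.004 -1.   ]
```

```bash

python3 -m inch '[[-1,-1,0,0,0],[-1,0,0,0,0]]' >/dev/null; python3 st.py; python3 -m inch '[[-1,-1,0,0,0],[-1,0,0,0,0]]' >/dev/null; python3 st.py;python3 -m inch '[[-1,0,0,0,0]]' >/dev/null; python3 st.py
```

```text
t 6.83 along 604.1 lat 37.4 z 33.8 F along 0.84 lat -0.71 z -4.57 tau [-0.156 -0.402 -0.067] g 0.108 tz [-0.004  0.003 -1.   ]
t 7.08 along 603.6 lat 37.4 z 34.0 F along 1.34 lat 0.17 z -5.37 tau [-0.183 -0.509 -0.007] g 0.112 tz [-0.002  0.003 -1.   ]
t 7.2 along 603.7 lat 37.4 z 34.0 F along 1.68 lat -0.49 z -4.95 tau [-0.15  -0.495 -0.097] g 0.114 tz [-0.002  0.003 -1.   ]
```

```bash

python3 -m inch '[[-1,-2,0,0.5,0],[-1,0,0,0,0]]' >/dev/null; python3 st.py; python3 -m inch '[[-1,-2,0,0.5,0],[-1,0,0,0,0]]' >/dev/null; python3 st.py
```

```text
t 7.45 along 602.8 lat 37.4 z 34.2 F along 2.13 lat 0.34 z -3.56 tau [-0.24  -0.757  0.024] g 0.113 tz [ 0.     0.002 -1.   ]
t 7.7 along 602.1 lat 37.4 z 34.5 F along 4.43 lat -0.37 z -4.51 tau [-0.265 -0.926 -0.074] g 0.113 tz [ 0.003  0.001 -1.   ]
```

```bash

python3 -m inch '[[-1,-2,0,0.5,0],[-1,0,0,0,0]]' >/dev/null; python3 st.py
```

```text
t 7.95 along 601.3 lat 37.4 z 34.7 F along 3.66 lat -1.22 z -4.23 tau [-0.393 -1.082 -0.049] g 0.117 tz [ 0.006  0.001 -1.   ]
```

```bash

python3 -m inch '[[-1,-2.5,0,0.5,0],[-1,0,0,0,0]]' >/dev/null; python3 st.py;python3 -m inch '[[-1,-2,0,1,0],[-1,0,0,0,0]]' >/dev/null; python3 st.py;  python3 -m inch '[[-1,0,0,0,0]]' >/dev/null; python3 st.py
```

```text
t 8.2 along 600.6 lat 37.4 z 35.1 F along 4.76 lat -0.26 z -3.68 tau [-0.429 -1.198 -0.032] g 0.115 tz [ 0.01 -0.   -1.  ]
t 8.45 along 600.7 lat 37.4 z 35.4 F along 5.5 lat -0.26 z -3.79 tau [-0.349 -1.082 -0.04 ] g 0.115 tz [ 0.014 -0.002 -1.   ]
t 8.57 along 600.9 lat 37.4 z 35.5 F along 4.06 lat -0.55 z -3.66 tau [-0.354 -0.994  0.041] g 0.115 tz [ 0.015 -0.002 -1.   ]
```

```bash

python3 -m inch '[[-1,-5,0,1,0]]' >/dev/null; python3 st.py;python3 -m inch '[[-1,-3,0,1,0]]' >/dev/null; python3 st.py
```

```text
t 8.7 along 597.6 lat 37.4 z 35.3 F along 8.32 lat -0.52 z 0.28 tau [-0.66  -1.612 -0.034] g 0.111 tz [ 0.018 -0.003 -1.   ]
t 8.82 along 597.5 lat 37.4 z 35.9 F along 9.14 lat -0.65 z 0.22 tau [-0.617 -1.71  -0.049] g 0.112 tz [ 0.024 -0.005 -1.   ]
```

```bash

python3 -m inch '[[-1,-1.5,0,-4,0]]' >/dev/null; python3 st.py;python3 -m inch '[[-1,-1.5,0,-3,0]]' >/dev/null; python3 st.py
python3 - <<'E'
from h import *
d=cap('side');cv2.imwrite('pics/s2.png',cv2.resize(d['color'][150:215,255:345],None,fx=7,fy=7,interpolation=2)[:,:,::-1])
E
```

```text
t 8.95 along 597.5 lat 37.4 z 40.7 F along 5.37 lat 0.05 z -2.16 tau [-0.47  -1.207 -0.034] g 0.116 tz [ 0.028 -0.006 -1.   ]
t 9.07 along 596.3 lat 37.3 z 44.2 F along 4.63 lat -1.21 z -4.11 tau [-0.364 -0.992  0.009] g 0.116 tz [ 0.028 -0.006 -1.   ]
```

View pics/s2.png

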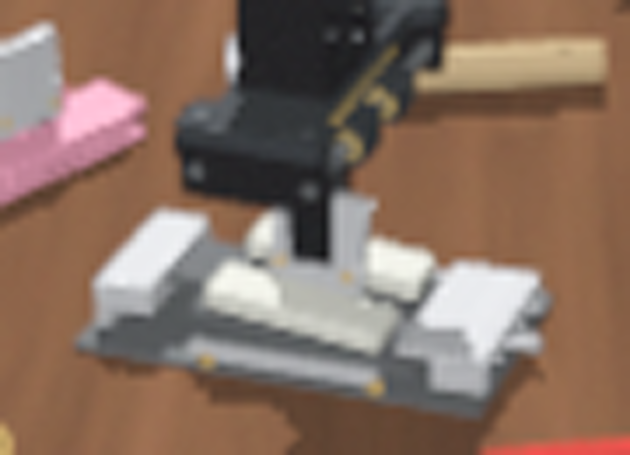

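The picture shows the carrier pivoting front-up in the grip: the tile edge slopes from (210,270) to (390,345), more than the dock does, and the toe end is level with the lip block at (150,270). I keep tipping and hold the pad force.

```bash

python3 -m inch '[[-1,-4,0,-3,0]]' >/dev/null; python3 st.py;python3 -m inch '[[-1,-3,0,-3,0]]' >/dev/null; python3 st.py;
```

```text
t 9.25 along 592.6 lat 37.4 z 47.4 F along 5.42 lat -0.63 z -2.35 tau [-0.48  -1.394 -0.02 ] g 0.115 tz [ 0.03  -0.006 -1.   ]
t 9.38 along 590.3 lat 37.4 z 50.9 F along 6.14 lat 0.51 z -3.37 tau [-0.553 -1.354  0.003] g 0.11 tz [ 0.032 -0.007 -0.999]
```

```bash

python3 -m inch '[[-1,-3,0,-3,0]]' >/dev/null; python3 st.py;python3 -m inch '[[-1,-1.5,0,-1.5,0]]' >/dev/null; python3 st.py
python3 - <<'E'
from h import *
d=cap('side');cv2.imwrite('pics/s3.png',cv2.resize(d['color'][150:215,255:345],None,fx=7,fy=7,interpolation=2)[:,:,::-1])
E
```

```text
t 9.5 along 588.0 lat 37.4 z 54.3 F along 5.87 lat -0.4 z -2.77 tau [-0.502 -1.238 -0.011] g 0.112 tz [ 0.033 -0.008 -0.999]
t 9.62 along 586.9 lat 37.4 z 56.2 F along 5.28 lat 0.32 z -2.62 tau [-0.493 -1.1   -0.058] g 0.113 tz [ 0.035 -0.008 -0.999]
```

View pics/s3.png

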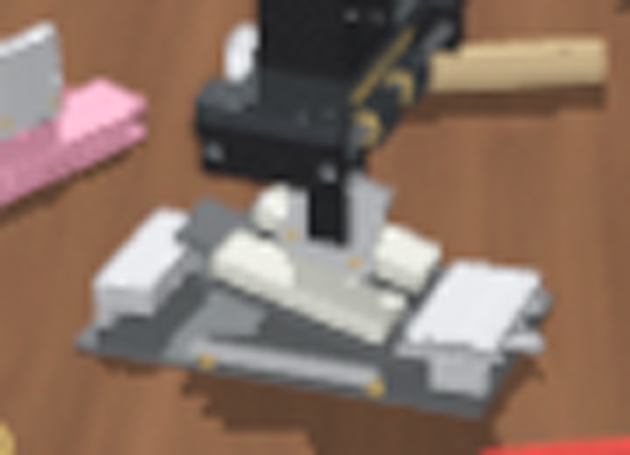

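```bash
cat >> h.py <<'E'
def tilt(a,b,c,d0,vis=None):
    d=cap('side');P=cloud(d)[a:b,c:d0].reshape(-1,3);C=d['color'][a:b,c:d0].reshape(-1,3).astype(int)
    m=(C.min(1)>150)&(C[:,0]-C[:,2]>8)&np.isfinite(P[:,0]);Q=P[m]
    for _ in range(4):
        A=np.c_[Q[:,:2],np.ones(len(Q))];k,*_=np.linalg.lstsq(A,Q[:,2],rcond=None);r=Q[:,2]-A@k;Q=Q[abs(r)<2*r.std()+1e-4]
    print(len(Q),'slope along',(k[0]*np.cos(H)+k[1]*np.sin(H)).round(3),'lat',(-k[0]*np.sin(H)+k[1]*np.cos(H)).round(3),'mean',Q.mean(0).round(4),'rms',r.std().round(4))
E
python3 -c "
from h import *
tilt(180,200,283,314)"
```

```text
14 slope along 0.252 lat 0.432 mean [ 0.5628 -0.18    0.0371] rms 0.0028
```

Front is clearly up over the lip (about 0.27 rad by height rise; plane fit rough, 0.25). Now I draw it forward.

```bash

python3 -m inch '[[-1,4,0,0,0],[-1,4,0,0,0]]' >/dev/null; python3 st.py;python3 -m inch '[[-1,5,0,0,0],[-1,5,0,0,0]]' >/dev/null; python3 st.py
```

```text
t 9.97 along 592.0 lat 37.4 z 55.0 F along -1.49 lat 0.23 z -5.95 tau [ 0.069  0.131 -0.009] g 0.114 tz [ 0.028 -0.006 -1.   ]
t 10.22 along 598.8 lat 37.5 z 53.2 F along -2.21 lat 0.11 z -2.57 tau [ 0.205  0.436 -0.064] g 0.113 tz [ 0.02  -0.004 -1.   ]
```

```bash

python3 -m inch '[[-1,5,0,0,0],[-1,5,0,0,0]]' >/dev/null; python3 st.py;python3 -m inch '[[-1,5,0,0,0],[-1,3,0,0,0],[-1,0,0,0,0]]' >/dev/null; python3 st.py
python3 - <<'E'
from h import *
d=cap('side');cv2.imwrite('pics/s4.png',cv2.resize(d['color'][150:215,255:345],None,fx=7,fy=7,interpolation=2)[:,:,::-1])
E
```

```text
t 10.47 along 608.4 lat 37.5 z 52.6 F along -1.5 lat -0.12 z -3.53 tau [0.099 0.418 0.016] g 0.115 tz [ 0.017 -0.003 -1.   ]
t 10.85 along 617.7 lat 37.5 z 52.8 F along 0.17 lat -0.44 z -3.18 tau [0.108 0.237 0.046] g 0.111 tz [ 0.018 -0.003 -1.   ]
```

View pics/s4.png

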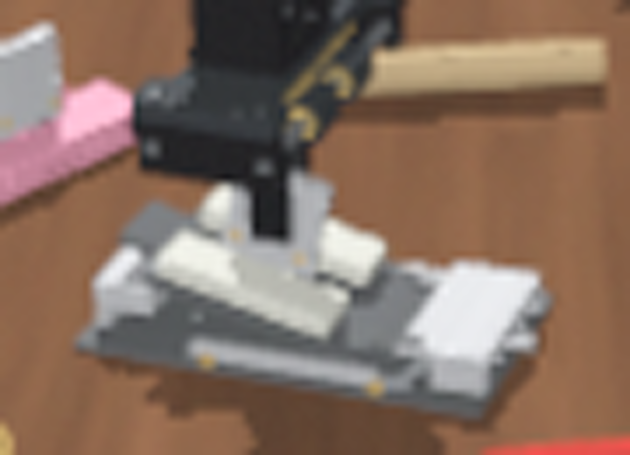

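The carrier's front is now over the lip (toe near crop (150,215)) and the tongue end is nearly out of the canopy (410,330). I need about 8–10 mm more.

```bash

python3 -m inch '[[-1,5,0,-0.5,0],[-1,5,0,-0.5,0],[-1,0,0,0,0]]' >/dev/null; python3 st.py;python3 -m inch '[[-1,0,0,-3,0],[-1,0,0,0,0]]' >/dev/null; python3 st.py;python3 -m inch '[[-1,0,0,-4,0],[-1,0,0,0,0]]' >/dev/null; python3 st.py
```

```text
t 11.28 along 628.5 lat 37.4 z 54.0 F along -0.15 lat -0.09 z -3.23 tau [0.087 0.134 0.005] g 0.113 tz [ 0.019 -0.003 -1.   ]
t 11.53 along 628.3 lat 37.4 z 57.0 F along 0.58 lat 0.66 z -4.11 tau [0.066 0.058 0.042] g 0.116 tz [ 0.018 -0.003 -1.   ]
t 11.78 along 628.2 lat 37.4 z 61.5 F along 0.3 lat -0.04 z -4.76 tau [ 0.039  0.039 -0.03 ] g 0.118 tz [ 0.018 -0.003 -1.   ]
```

```bash

python3 -m inch '[[-1,0,0,-10,0],[-1,0,0,-15,0],[-1,0,0,-15,0],[-1,0,0,-15,0],[-1,0,0,0,0]]' 20 >/dev/null; python3 st.py; python3 - <<'E'
from h import *
# TCP target over slab: handle 10 mm ahead of origin
c=np.array([.5255,.2023]);u=np.array([np.cos(H),np.sin(H)])
go([*(c+.010*u),.120])
d=cap('side');cv2.imwrite('pics/s5.png',cv2.resize(d['color'][110:260,230:370],None,fx=4,fy=4,interpolation=2)[:,:,::-1])
E
```

```text
t 12.4 along 628.1 lat 37.5 z 122.2 F along 0.42 lat -0.65 z -3.65 tau [0.032 0.028 0.   ] g 0.115 tz [ 0.021 -0.004 -1.   ]
mm tool [-188.8 -326.1   -0.8] twist -0.002 tilt z [ 0.0214 -0.0042 -0.9998]
```

View pics/s5.png

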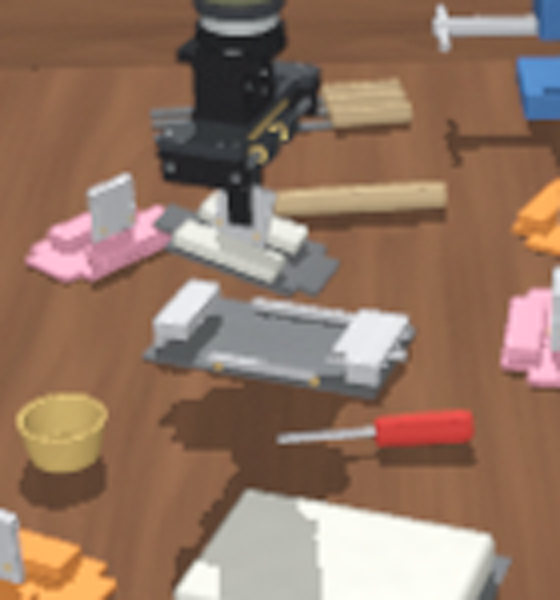

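The carrier is out of the dock and held (crop (250,245)), still tipped front-up. Next I carry it to the slab.

```bash

python3 -m inch '[[-1,-8,-14,0,0],[-1,-14,-24,0,0],[-1,-14,-24,0,0],[-1,-14,-24,0,0],[-1,-14,-24,0,0]]' >/dev/null; python3 -m inch '[[-1,-14,-24,0,0],[-1,-14,-24,0,0],[-1,-14,-24,0,0],[-1,-14,-24,0,0],[-1,-14,-24,0,0]]' >/dev/null; python3 st.py;python3 -m inch '[[-1,-14,-24,0,0],[-1,-14,-24,0,0],[-1,-6,-10,0,0],[-1,0,0,0,0]]' >/dev/null; python3 st.py
python3 -c "
from h import *
c=np.array([.5255,.2023]);u=np.array([np.cos(H),np.sin(H)])
go([*(c+.010*u),.120])"
```

```text
t 13.7 along 476.6 lat 280.9 z 112.5 F along -0.13 lat -0.43 z -3.5 tau [ 0.098 -0.011  0.018] g 0.111 tz [ 0.005  0.001 -1.   ]
t 14.2 along 433.8 lat 344.4 z 110.3 F along 0.7 lat -0.12 z -3.93 tau [-0.019 -0.006 -0.013] g 0.113 tz [-0.001  0.002 -1.   ]
mm tool [  6.3 -19.4  -9.6] twist 0.012 tilt z [-6.0e-04  2.2e-03 -1.0e+00]
```

```bash

python3 -m inch '[[-1,3,-10,0,0],[-1,3,-9,6,0],[-1,0,0,10,0],[-1,0,0,8,0],[-1,0,0,0,0]]' 14 >/dev/null; python3 st.py
python3 -m inch '[[-1,0,0,5,0],[-1,0,0,0,0]]' >/dev/null; python3 st.py
python3 -c "
from h import *
c=np.array([.5255,.2023]);u=np.array([np.cos(H),np.sin(H)])
go([*(c+.010*u),.057])"
```

```text
t 14.82 along 442.2 lat 360.9 z 83.2 F along -0.18 lat -0.82 z -3.65 tau [0.077 0.057 0.054] g 0.113 tz [-0.002 -0.    -1.   ]
t 15.07 along 442.4 lat 360.5 z 77.9 F along -0.44 lat -0.24 z -4.59 tau [0.031 0.021 0.024] g 0.116 tz [-0.002 -0.    -1.   ]
mm tool [-2.6 -3.4 20.9] twist 0.006 tilt z [-2.2e-03 -3.0e-04 -1.0e+00]
```

```bash

python3 -m inch '[[-1,-1,-3,4,0],[-1,0,0,0,0]]' >/dev/null; python3 st.py
python3 -m inch '[[-1,0,0,4,0],[-1,0,0,0,0]]' >/dev/null; python3 st.py
python3 -m inch '[[-1,0,0,4,0],[-1,0,0,0,0]]' >/dev/null; python3 st.py
```

```text
t 15.32 along 442.4 lat 363.7 z 74.7 F along -0.55 lat -0.06 z -4.34 tau [ 0.084  0.044 -0.018] g 0.117 tz [-0.    -0.001 -1.   ]
t 15.57 along 443.3 lat 364.2 z 71.3 F along -0.14 lat -0.12 z -4.94 tau [ 0.096  0.075 -0.008] g 0.115 tz [ 0.002 -0.    -1.   ]
t 15.82 along 443.9 lat 364.4 z 67.4 F along -0.72 lat -0.46 z -2.85 tau [-0.034  0.015 -0.038] g 0.11 tz [ 0.003  0.    -1.   ]
```

```bash

python3 -m inch '[[-1,0,0,4,0],[-1,0,0,0,0]]' >/dev/null; python3 st.py
python3 -m inch '[[-1,0,0,3,0],[-1,0,0,0,0]]' >/dev/null; python3 st.py
python3 -m inch '[[-1,0,0,3,0],[-1,0,0,0,0]]' >/dev/null; python3 st.py
python3 - <<'E'
from h import *
d=cap('side');cv2.imwrite('pics/s6.png',cv2.resize(d['color'][170:300,240:380],None,fx=4,fy=4,interpolation=2)[:,:,::-1])
E
```

```text
t 16.07 along 444.0 lat 364.6 z 63.2 F along -0.28 lat -0.81 z -3.49 tau [0.003 0.088 0.017] g 0.116 tz [ 0.004  0.    -1.   ]
t 16.32 along 444.0 lat 364.6 z 60.0 F along 0.68 lat 0.19 z -3.15 tau [ 0.046  0.015 -0.024] g 0.114 tz [ 0.004  0.    -1.   ]
t 16.57 along 443.9 lat 364.8 z 59.4 F along -0.01 lat 0.32 z -3.9 tau [ 0.017 -0.015 -0.003] g 0.114 tz [ 0.004 -0.001 -1.   ]
```

View pics/s6.png

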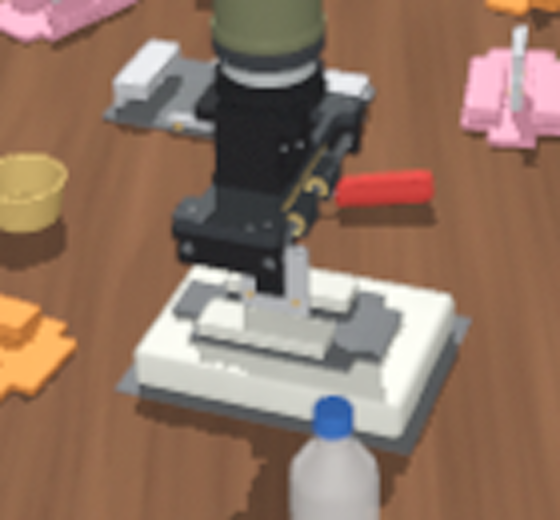

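The carrier sits nearly flat, centred on the slab (crop (295,325)). I lower it until the slab carries its weight.

```bash

python3 -m inch '[[-1,0,0,3,0],[-1,0,0,0,0]]' >/dev/null; python3 st.py
python3 -m inch '[[-1,0,0,3,0],[-1,0,0,0,0]]' >/dev/null; python3 st.py
python3 -c "
from h import *
tilt(235,265,285,330)"
```

```text
t 16.88 along 443.9 lat 364.8 z 58.8 F along 0.54 lat -0.1 z -4.68 tau [0.06  0.019 0.043] g 0.112 tz [ 0.004 -0.002 -1.   ]
t 17.12 along 444.2 lat 364.9 z 58.1 F along 0.06 lat -0.21 z -3.95 tau [ 0.079 -0.011  0.036] g 0.111 tz [ 0.005 -0.004 -1.   ]
38 slope along -0.224 lat 0.291 mean [0.5429 0.1627 0.0271] rms 0.0127
```

```bash

python3 -m inch '[[-1,0,0,5,0]]' >/dev/null; python3 st.py
python3 -m inch '[[-1,0,0,0,0]]' >/dev/null; python3 st.py
python3 -c "
from h import *
s=ctrl.get_state();print(s['joint_positions'],s['joint_torque'])"
```

```text
t 17.3 along 445.3 lat 365.0 z 55.4 F along -3.36 lat -7.46 z 20.64 tau [-1.051  1.057  0.018] g 0.115 tz [ 0.006 -0.005 -1.   ]
t 17.43 along 445.3 lat 364.9 z 55.3 F along 0.12 lat -0.0 z -5.0 tau [ 0.042  0.052 -0.006] g 0.118 tz [ 0.007 -0.005 -1.   ]
[ 0.09375692  0.36084481 -0.5827932   1.81100391  0.23658709  1.03408893
 -2.48126869] [ 8.69999640e-02 -4.48609793e+01 -6.13906145e+00 -2.90395600e+01
  1.09569377e-01  1.63034478e-02 -7.40825431e-03]
```

```bash

python3 -m inch '[[-0.5,0,0,0,0],[-0.4,0,0,0,0],[-0.4,0,0,0,0],[-0.4,0,0,0,0]]'; python3 st.py
python3 -m inch '[[-0.2,0,0,-10,0],[-0.2,0,0,-20,0],[-0.2,0,0,-30,0],[-0.2,0,0,-40,0],[-0.2,0,0,-40,0]]' >/dev/null;python3 -m inch '[[0,-40,0,-20,0],[0,-60,0,0,0],[0,-40,0,0,0],[0,0,0,0,0]]'
python3 - <<'E'
from h import *
P=None
d=cap('top','t9.png');P=cloud(d)
m=(P[...,2]>.026)&(P[...,2]<.06)
C=d['color'].astype(int)
m[:150]=0;m[245:]=0;m[:,:210]=0;m[:,300:]=0
r=cv2.minAreaRect((P[m][:,:2]*1000).astype(np.float32));print('slab',r)
h=(P[...,2]>.08)&(P[...,2]<.11);h[:150]=0;h[245:]=0;h[:,:210]=0;h[:,300:]=0
print('handle',P[h].mean(0),h.sum())
a=cv2.resize(d['color'][140:250,200:310],None,fx=4,fy=4,interpolation=2)
d=cap('side');b=cv2.resize(d['color'][190:300,240:340],None,fx=4,fy=4,interpolation=2)
cv2.imwrite('pics/end.png',np.hstack([a,b[:440]])[:,:800][:,:,::-1])
E
```

```text
time: 17.92
position: [0.5403, 0.199, 0.0544]
tool_rot: [3.097, -0.514, 0.01]
ft_force: [-0.5, -0.4, 1.0]
grip_width: 0.293
t 17.93 along 444.8 lat 365.6 z 54.4 F along -0.37 lat -0.57 z 0.96 tau [0.063 0.008 0.026] g 0.293 tz [ 0.006 -0.004 -1.   ]
time: 19.05
position: [0.4052, 0.2492, 0.2312]
tool_rot: [-3.095, 0.511, -0.032]
ft_force: [0.3, -0.3, 0.5]
grip_width: 0.501
slab ((526.1668701171875, 202.10702514648438), (137.93325805664062, 197.4471893310547), 70.64656066894531)
handle [0.54031684 0.19744571 0.09131481] 94
```

View pics/end.png

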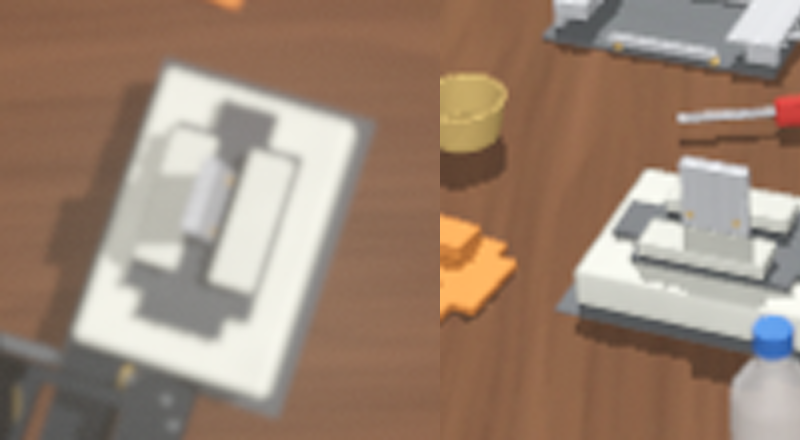

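The final picture shows the carrier flat on the slab and released, with its handle at crop (208,200). From the handle, its origin is about 5 mm from the slab's centre, and the arm is clear of everything.

```bash
python3 -c "
from bench import ctrl
print(ctrl.close_job())"
```

```text
the job is handed in; nothing more can be done
None
```

The carrier is out of the dock and lying released on the white slab, and the job was handed in at about 19 s. No verdict is reported.

- **Removal:** I gripped the handle, raised the carrier slightly and eased it back about 12.5 mm to the pad. I then pressed the pad to an estimated 6 to 7 mm; single noisy readings peaked at 9 N. Holding about 5 to 6 N, I tipped the front up about 0.25 to 0.29 rad, drew it 41 mm forward and lifted it clear. Pad, lip and canopy have no direct reading. From the forces, I saw no sign that the lip or canopy was strained.
- **Final checks:** The last pictures show the carrier flat, with its origin about 5 mm from the slab's centre and the gripper well clear. The tin, screwdriver and bottle looked undisturbed; I did not measure the bystanders again, and the hammer was outside the last crops.
- **Checks that failed or disagreed:**
  - Both plane fits for the tilt, in the dock and on the slab, were too noisy to use, so I judged tilt from the height rise and the pictures.
  - While setting down, the force reading still showed the gripper carrying the weight. I pressed down once to about 20 N, and the fingers slid about 3 mm down the handle before I let go.

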